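Clamp the basket in the spin dryer

ROBOT

A 6-joint arm with a two-finger parallel gripper is mounted at the origin on the work surface. World frame = base frame: x ahead of the robot, y to its left, z up, the work surface at z = 0. Lengths are in m, angles in degrees, forces in N, time in s.
With the tool pointing down it reaches from about 0.3 to 0.75 m from the base axis. Payload 8.5 kg.
Tool frame: the origin (TCP) lies on the mounting face of the last link; the fingertips stand tip_extent ahead of it and the grasp point (between the pads) lies 155 mm ahead of it (tip_extent is the distance from the TCP to the fingertips, in m); z points along the fingers, y is the line along which they close (so a half turn about z gives the same grasp; the last joint's range is limited). The gripper opens to 85 mm and grips with 20 to 120 N. Pads are 22 mm wide; open, the fingers measure 114 mm over their backs; the gripper's body (76 mm by 85 mm) begins 54 mm behind the grasp point. The pads swing forward as they close: fully open they stand 13 mm farther back than shut.
Start: joints at [63.123, 21.807, 74.336, -0, 83.858, -12.336], TCP at [0.138, 0.532, 0.405] pointing down, gripper open.
Joint ranges: [-178.18, 178.18], [-50.72, 133.34], [12.68, 142.11], [-81.47, 261.47], [9.98, 163.14], [-165.26, 165.26]. Speed limits (degrees/s): [136.94, 136.94, 180, 180, 180, 180].

INTERFACE

Orientations are given as a 3x3 rotation matrix whose columns are the frame's x, y, z axes.
In Python, from rig import observe, get_image, camera_params, close_job, tip_extent gives the robot as it stands.
- The arm moves only by the shell command python3 -m creep 'ROWS' [FORCE]. ROWS is JSON, a list of rows, each an object with "jaw": the gripper's target within -1 to 1 (shut at 1, half-way at 0, fully open at -1); "travel": the shift along the world's x, y, z in mm, a list of three; "roll": the turn about the world's z in rad. A call has 1 to 12 rows; each row is the pose to reach, as a shift and turn from the pose commanded when the call began; what a row does not reach only later rows make up. A row lasts 1/10 s, in which the tool goes at most 50 mm and 8.59 degrees, less where a joint would pass 70% of its speed; a pose out of reach is approached as far as the arm can. A call with a gripper value outside its range is refused whole. The fingers move at their own pace and stop on an object; FORCE is the grip in N (left out, the last holds). Time passes only in rows, so rows that repeat a pose let the fingers close. It gives the time, the measured TCP pose, the force, the opening and the grip force at its end, in the units of the state.
- observe(): the state, without advancing time (a new reading comes with each control period).
- get_image(name): name is "scene" or "top"; returns (picture, depth): 384x512x3 uint8, red, green, blue; 384x512 float32, m along the optical axis (not along the pixel's ray), 0 where there is no reading.
- camera_params(name): a dict with "mtx" (3x3 intrinsics, pixels), "extrinsics" (4x4, takes a point from camera to world coordinates). Camera axes: x right, y down, z forward; pixel columns grow to the right and rows downward; lengths in m; the calibration is good to about 2 mm. A picture is of the moment at which its call begins. camera_params takes no time and is no camera call.
- close_job(): hands the job in; it is judged then, once.
The state is a dict: "time_s": time; "q": joint angles; "qvel": joint speeds; "joint_efforts": joint torques, N m; "position": TCP position; "tool_rot": TCP orientation; "ft_force": force on the tool from outside, world axes, zero at the start; "wrist_torque": the same for the moment, N m; "grip_width": finger opening in m; "gripper_force": force on a finger pad.
Only numpy, scipy, OpenCV 4.12 (cv2) and the standard library are available. Lean on these libraries where they do the work, as an engineer would, in place of code of your own. Each camera call takes 0.05 s, during which the arm holds its last target. There are 200 camera calls.

TASK

The basket is loose in the round spin dryer of the watch cleaning set. Turn the dryer's bayonet lid anticlockwise until its lugs come to the slots, lift it off and set it down flat, handle up, in the middle of the black bench mat, without dropping it. Then screw the big hexagonal nut on the dryer's spindle down, clockwise, until it stops tight on the basket, and disturb nothing else on the bench.

Things in the scene. Friction and masses are not known exactly. Their poses are not given: they have to be found in the camera images.
- dryer: Round grey spin dryer fixed to the bench, left or right: housing 236 mm across, control panel on its own -x side, steel bowl of inner radius 86 mm; on the bowl's rim a bayonet ring of three inward claws (inner radius 96.5, outer 111 mm, top 166 mm above the bench) with three slots between them. Origin: on the bench under the spindle axis, z up.
- dryer_slot (a point): Mouth of one slot of the bayonet ring, 100 mm from the axis along the dryer's own x, 166 mm up; the others are 120 and 240 degrees on. A slot is 34 mm wide. A fixed stop at its anticlockwise end halts the turning lid when its lugs stand in the slots, at a lid yaw 0 to 0.03 rad past the dryer's yaw; lifting works from about 0.05 rad before it to the stop.
- lid: Loose aluminium bayonet lid, 0.24 to 0.42 kg: disc 188 mm across, 5 mm thick at the rim, 9 mm in the middle. Origin: centre of its underside, which lies on the bowl's rim 154 mm above the bench; z up. At the start it is turned 0.4 to 0.85 rad clockwise (from above) of the open position, its lugs under the claws with 2 mm play up. Turns freely (under 0.3 N m).
- lid_lug (a point): Outer end of one of the lid's three lugs (26 mm wide, 5 mm thick, reaching to radius 104 mm), on the lid's own x axis; the others are 120 and 240 degrees on.
- lid_grip (a point): Middle of the lid's black handle bar, 28 mm above the lid's underside. The bar is 110 mm long (along the lid's x), 18 mm wide (along y) and stands from 9 to 47 mm above the underside.
- nut: Hexagonal brass hand nut, 46 mm across flats, 34 mm high (flats from 4 to 32 mm), on the dryer's axis, hidden under the lid at first. Origin: centre of its underside, z up; its own x and every 60 degrees on are square to flats. Right-hand thread, 5 mm a turn: clockwise from above screws it down; it stays where left. How far it must turn (2 to 3.6 rad in all) must be felt. Spindle braked.
- nut_top (a point): Centre of the nut's top face. It starts 1.3 to 2.6 mm above the basket's boss. It runs with 0.05 to 0.1 N m; over the last 0.4 rad, as it presses on the basket, the torque rises to about 0.4 N m and the clamping force to about 50 N; then it bottoms on the spindle's shoulder and stops dead (1 N m and more does not turn it further).
- basket: Round steel mesh basket, 117 mm across, 30 mm high with a 25 mm boss 4 mm high on its cover, loose on the spindle plate in the bowl, under the nut: its cover is 110 mm and its boss 114 mm above the bench. Origin: centre of its underside, z up. It stays there and is clamped by the nut.
- mat: Square black rubber bench mat, 245 mm, 3 mm thick, fixed on the bench on the other side from the dryer. Origin: centre of its underside (its top is 3 mm higher).
- loupe: Bystander, to be left alone: black eyeglass loupe standing upright, 50 mm across, 62 mm high. Origin: about the middle of its underside.
- tin: Bystander, to be left alone: round metal parts tin, 61 mm across, 28 mm high. Origin: about the middle of its underside.
- pocket_watch: Bystander, to be left alone: steel pocket watch lying face up, 54 mm across (about 85 mm with its bow), 13 mm thick. Origin: about the middle of its underside.
- screwdriver: Bystander, to be left alone: screwdriver lying on the bench, 150 mm long. Origin: about the middle of its underside or its shaft.
- brush: Bystander, to be left alone: brush lying on the bench, 150 mm long. Origin: about the middle of its underside or its shaft.
- sieve: Bystander, to be left alone: open steel sieve cup, 76 mm across, 26 mm high. Origin: about the middle of its underside.
- basket_frame: Bystander, to be left alone: blue basket frame, 92 mm across, 70 mm high. Origin: about the middle of its underside.
- jar: Bystander, to be left alone: brown glass jar with a black cap, 64 mm across, 85 mm high. Origin: about the middle of its underside.

How it is judged (in metres and radians):
On the way, in this order (a step that is already met when the one before it is completed fails the run):
1. the lid is unlocked and lifted clear of the dryer's bayonet ring (z of lid in the frame of dryer above 0.175 m), for 0.1 s.
2. the lid lies flat, handle up, in the middle of the mat, let go (horizontal distance between lid and mat below 0.05 m and z of lid in the frame of mat below 0.008 m and angle between lid's own z axis and vertical below 0.06 rad and contact force between the fingers and lid below 0.5 N), for 0.2 s.
3. the nut is tight on the basket (contact force between nut and basket above 30 N), for 0.3 s.
At the end, for the whole second after the job is handed in: The lid lies at rest flat on the mat, handle up (tilt under 0.06 rad, its centre within 50 mm of the mat's), and the nut clamps the basket with more than 30 N (horizontal distance between lid and mat below 0.05 m and z of lid in the frame of mat below 0.008 m and angle between lid's own z axis and vertical below 0.06 rad and linear speed of lid below 0.02 m/s and contact force between nut and basket above 30 N); the robot touches nothing.
It fails at once if the lid is dropped on the mat or slammed down (over 120 N) (contact force between lid and mat above 120 N).
It fails at once if a bystander is moved by more than 30 mm (distance of any of loupe, tin, pocket_watch, screwdriver, brush, sieve, basket_frame, jar from where it was at the start of the episode above 0.03 m).
It also fails if it takes over 70 s, if anything falls off the work surface, if the arm or the gripper's body presses on something with over 40 N, if the wrist force passes 120 N, or if a joint passes its speed limit or range.

## Working session

There is one attempt and no reset: what is moved stays moved. The work goes in short steps, Python scripts to look and compute and a shell command to move; the robot and the scene stay as the last step left them, time stands still between calls to the robot, and variables do not carry over. Pictures are saved under pics/ and viewed, at most 10 in all, crops included, and the job is handed in when it is done.

```bash
mkdir -p pics; cat > h.py <<'E'
import numpy as np,cv2
from rig import *
def P(name,d,u,v,z=None):
    c=camera_params(name);K=np.array(c['mtx']);T=np.array(c['extrinsics'])
    r=np.linalg.inv(K)@[u,v,1]
    if z is None:
        p=T[:3,:3]@(r*d[int(v),int(u)])+T[:3,3]
    else:
        w=T[:3,:3]@r; p=T[:3,3]+w*(z-T[2,3])/w[2]
    return p
def save(name,f,crop=None,s=1):
    im,d=get_image(name);np.savez('/tmp/'+name,im=im,d=d)
    if crop: im=im[crop[1]:crop[3],crop[0]:crop[2]]
    cv2.imwrite('pics/'+f,cv2.resize(im[:,:,::-1],None,fx=s,fy=s,interpolation=2))
    return im,d
E
python3 - <<'E'
from h import *
save('top','top0.png',s=1.5);save('scene','scene0.png',s=1.5)
print(observe()); print(tip_extent); print(camera_params('top'))
E
```

```text
{'time_s': 0.1, 'q': array([ 6.31221069e+01,  2.18381974e+01,  7.43804171e+01, -1.86418596e-03,
        8.38591612e+01, -1.23364173e+01]), 'qvel': array([-0.07906477, -0.02559796, -0.14941102, -0.0065952 ,  0.00618971,
       -0.07400477]), 'joint_efforts': array([ 2.97089617e-03, -4.49228168e+01, -2.31660032e+01, -1.69292821e-04,
        3.55001081e-03, -9.23375893e-06]), 'position': array([0.13808525, 0.53233901, 0.40416332]), 'tool_rot': array([[-9.67966943e-01,  2.51076990e-01, -5.84831823e-04],
       [ 2.51077538e-01,  9.67966202e-01, -1.22542502e-03],
       [ 2.58421413e-04, -1.33300905e-03, -9.99999078e-01]]), 'ft_force': array([1.18281132, 0.60616587, 0.45549233]), 'wrist_torque': array([-0.02012868,  0.02697017,  0.05577511]), 'gripper_force': 0.0, 'grip_width': 0.08560746015104181}
0.1734
{'mtx': array([[367.68852265,   0.        , 257.45846165],
       [  0.        , 367.68852265, 191.95097707],
       [  0.        ,   0.        ,   1.        ]]), 'extrinsics': array([[ 0.03625997, -0.97619135,  0.21385898,  0.31347357],
       [-0.99933965, -0.03491844,  0.01004841, -0.01707862],
       [-0.00234154, -0.21408211, -0.97681286,  1.15586263],
       [ 0.        ,  0.        ,  0.        ,  1.        ]])}
```

View pics/top0.png

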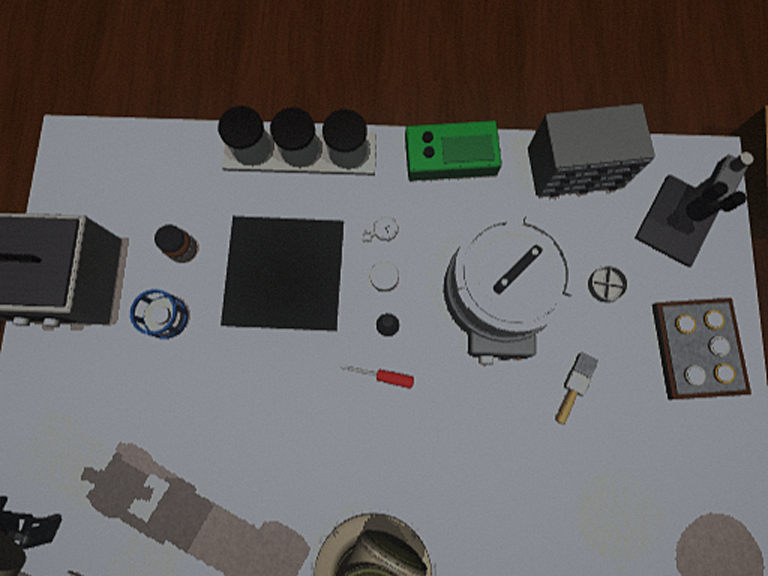

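View pics/scene0.png

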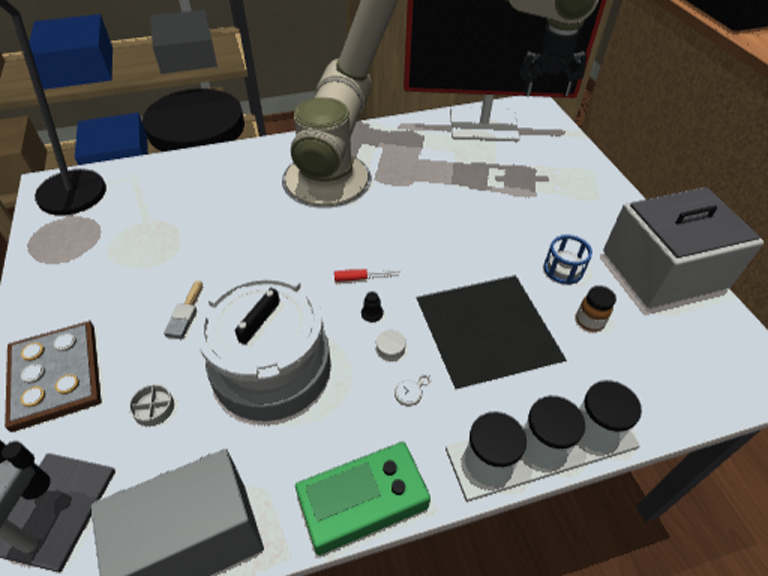

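The mat centre is near (283,272) and the dryer lid near (514,275), with the handle running from (500,287) to (539,248). I'll enlarge the dryer.

```bash
python3 - <<'E'
from h import *
im,d=save('top','d1.png',(285,135,395,245),5.4)
for u,v in [(500,287),(539,248)]:
    print('handle',P('top',d,u/1.5,v/1.5),P('top',d,u/1.5,v/1.5,.201))
for u,v in [(233,217),(343,220),(337,329),(222,325),(283,272)]: print('mat',P('top',d,u/1.5,v/1.5,.003), P('top',d,u/1.5,v/1.5))
# lid disc / ring points by height
c=camera_params('top');K=np.array(c['mtx']);T=np.array(c['extrinsics'])
v,u=np.mgrid[0:384,0:512];r=np.stack([u,v,np.ones_like(u)],-1)@np.linalg.inv(K).T
p=(r*d[...,None])@T[:3,:3].T+T[:3,3]
m=(u>285)&(u<395)&(v>135)&(v<245)
h=m&(p[...,2]>.192)&(p[...,2]<.215)
q=p[h];print('bar',len(q),q.mean(0),cv2.minAreaRect((q[:,:2]*1000).astype(np.float32)))
q=p[m&(p[...,2]>.145)&(p[...,2]<.175)]
print('lid+ring',len(q),q.mean(0),cv2.minEnclosingCircle((q[:,:2]*1000).astype(np.float32)))
E
```

```text
handle [ 0.53181856 -0.20911405  0.19923884] [ 0.53141659 -0.20876051  0.201     ]
handle [ 0.60565336 -0.27923984  0.20171654] [ 0.60587277 -0.27943672  0.201     ]
mat [0.71369875 0.33791301 0.003     ] [ 0.71568717  0.3396767  -0.00272773]
mat [0.71534334 0.09526654 0.003     ] [ 7.16558029e-01  9.56061154e-02 -4.84647306e-04]
mat [0.47367803 0.09509244 0.003     ] [ 0.4742896   0.09552065 -0.001401  ]
mat [0.47344861 0.33814526 0.003     ] [0.47279613 0.33669643 0.00770213]
mat [0.59303381 0.21823184 0.003     ] [0.59280939 0.21804294 0.00392548]
bar 249 [ 0.56992332 -0.24108175  0.20157943] ((570.4908447265625, -241.482177734375), (15.154340744018555, 106.63909149169922), 46.484554290771484)
lid+ring 4719 [ 0.56838485 -0.24196213  0.16268702] ((571.5758056640625, -243.08287048339844), 112.18598937988281)
```

View pics/d1.png

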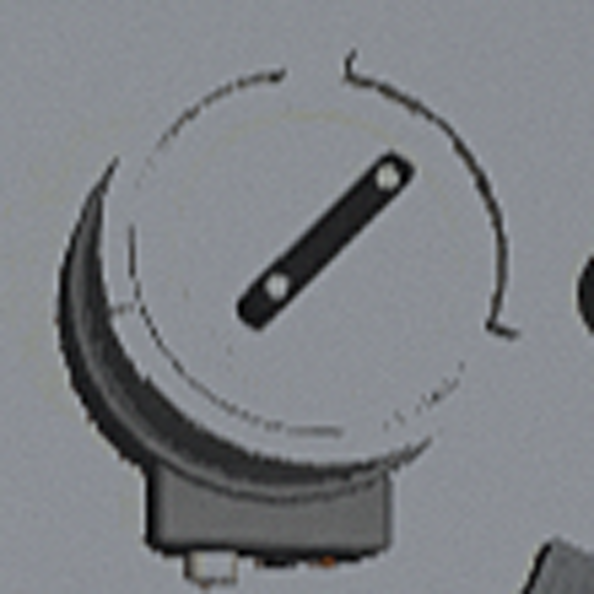

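```bash
python3 - <<'E'
from h import *
c=np.array([.5705,-.242]);Q=lambda u,v,z:P('top',None,285+(u+.5)/5.4-.5,135+(v+.5)/5.4-.5,z)[:2]
a,b=Q(388,178,.201),Q(278,287,.201);print('rivets',a,b,(a+b)/2,np.degrees(np.arctan2(*(a-b)[::-1])))
a,b=Q(400,165,.201),Q(250,316,.201);print('ends',a,b,(a+b)/2,np.degrees(np.arctan2(*(a-b)[::-1])))
for n,u,v in [('slot up L',284,73),('slot up R',350,72),('claw1 low',500,328),('claw2 low',125,308)]:
    p=Q(u,v,.166)-c;print(n,np.linalg.norm(p),np.degrees(np.arctan2(p[1],p[0])))
for u,v in [(150,545),(388,545)]:print('panel',Q(u,v,.06))
E
python3 -m creep '[{"jaw":-1,"travel":[40,-70,10],"roll":-0.05},{"jaw":-1,"travel":[90,-160,25],"roll":-0.15},{"jaw":-1,"travel":[160,-280,40],"roll":-0.25},{"jaw":-1,"travel":[240,-420,40],"roll":-0.35},{"jaw":-1,"travel":[320,-560,40],"roll":-0.45},{"jaw":-1,"travel":[380,-680,40],"roll":-0.5},{"jaw":-1,"travel":[432,-774,40],"roll":-0.5},{"jaw":-1,"travel":[432,-774,40],"roll":-0.5},{"jaw":-1,"travel":[432,-774,40],"roll":-0.5},{"jaw":-1,"travel":[432,-774,40],"roll":-0.5},{"jaw":-1,"travel":[432,-774,40],"roll":-0.5},{"jaw":-1,"travel":[432,-774,40],"roll":-0.5}]' 30
```

```text
rivets [ 0.59935462 -0.2715151 ] [ 0.5414875  -0.21613042] [ 0.57042106 -0.24382276] -43.74429802133328
ends [ 0.60632966 -0.27765106] [ 0.52634557 -0.20223866] [ 0.56633761 -0.23994486] -43.31487277744908
slot up L 0.0956915417347258 8.622227861952176
slot up R 0.09847809553244355 -11.831155461876905
claw1 low 0.10148767232387786 -112.02438148950257
claw2 low 0.10262036412670461 109.61607743796846
panel [ 0.42672389 -0.17375675]
panel [ 0.43144191 -0.30461714]
time_s: 1.35
position: [0.4311, 0.0081, 0.4378]
tool_rot: [[-0.729, 0.685, 0.0], [0.685, 0.729, 0.0], [0.0, 0.0, -1.0]]
ft_force: [1.2, 0.7, -0.5]
grip_width: 0.0854
gripper_force: 0.0
```

```bash
python3 -m creep '[{"jaw":-1,"travel":[30,-55,0],"roll":0},{"jaw":-1,"travel":[60,-110,0],"roll":0},{"jaw":-1,"travel":[90,-165,0],"roll":0},{"jaw":-1,"travel":[120,-215,0],"roll":0},{"jaw":-1,"travel":[139,-250,0],"roll":0},{"jaw":-1,"travel":[139,-250,0],"roll":0},{"jaw":-1,"travel":[139,-250,0],"roll":0},{"jaw":-1,"travel":[139,-250,0],"roll":0},{"jaw":-1,"travel":[139,-250,0],"roll":0}]'
```

```text
time_s: 2.25
position: [0.5694, -0.2389, 0.4379]
tool_rot: [[-0.73, 0.684, -0.0], [0.684, 0.73, 0.0], [0.0, 0.0, -1.0]]
ft_force: [0.4, -0.3, 0.4]
grip_width: 0.0855
gripper_force: 0.0
```

Next I'll go down to the handle, making up the last 3 mm, and close.

```bash
python3 -m creep '[{"jaw":-1,"travel":[1,-3.5,-30],"roll":0},{"jaw":-1,"travel":[1,-3.5,-60],"roll":0},{"jaw":-1,"travel":[1,-3.5,-80],"roll":0},{"jaw":-1,"travel":[1,-3.5,-95],"roll":0},{"jaw":-1,"travel":[1,-3.5,-95],"roll":0},{"jaw":0.8,"travel":[1,-3.5,-95],"roll":0},{"jaw":0.8,"travel":[1,-3.5,-95],"roll":0},{"jaw":0.8,"travel":[1,-3.5,-95],"roll":0},{"jaw":0.8,"travel":[1,-3.5,-95],"roll":0},{"jaw":0.8,"travel":[1,-3.5,-95],"roll":0},{"jaw":0.8,"travel":[1,-3.5,-95],"roll":0}]' 30
```

```text
time_s: 3.35
position: [0.5707, -0.2433, 0.3432]
tool_rot: [[-0.729, 0.684, 0.001], [0.684, 0.729, -0.0], [-0.001, 0.0, -1.0]]
ft_force: [-0.9, -0.5, 4.2]
grip_width: 0.0177
gripper_force: 30.5
```

```bash
python3 -m creep '[{"jaw":1,"travel":[0,0,0.5],"roll":0},{"jaw":1,"travel":[0,0,0.5],"roll":0.1},{"jaw":1,"travel":[0,0,0.5],"roll":0.2},{"jaw":1,"travel":[0,0,0.5],"roll":0.3},{"jaw":1,"travel":[0,0,0.5],"roll":0.4},{"jaw":1,"travel":[0,0,0.5],"roll":0.5},{"jaw":1,"travel":[0,0,0.5],"roll":0.58},{"jaw":1,"travel":[0,0,0.5],"roll":0.64},{"jaw":1,"travel":[0,0,0.5],"roll":0.66},{"jaw":1,"travel":[0,0,0.5],"roll":0.66},{"jaw":1,"travel":[0,0,0.5],"roll":0.66}]' 60; python3 -c "
from rig import *;print(observe()['wrist_torque'])"
python3 -m creep '[{"jaw":1,"travel":[0,0,0],"roll":0.02},{"jaw":1,"travel":[0,0,0],"roll":0.04},{"jaw":1,"travel":[0,0,0],"roll":0.04},{"jaw":1,"travel":[0,0,0],"roll":0.04}]' 60; python3 -c "
from rig import *;print(observe()['wrist_torque'])"
```

```text
time_s: 4.45
position: [0.5707, -0.2433, 0.3433]
tool_rot: [[-0.996, 0.095, 0.0], [0.095, 0.996, -0.0], [-0.0, -0.0, -1.0]]
ft_force: [-0.6, -1.3, 3.0]
grip_width: 0.0175
gripper_force: 59.4
[-0.02609904 -0.06640391  0.00454877]
time_s: 4.85
position: [0.5707, -0.2433, 0.3433]
tool_rot: [[-0.999, 0.054, 0.0], [0.054, 0.999, -0.0], [-0.0, -0.0, -1.0]]
ft_force: [-0.3, 0.2, 3.5]
grip_width: 0.0171
gripper_force: 59.5
[-0.02950439 -0.09838797  0.00745623]
```

```bash
for i in 1 2 3; do python3 -m creep '[{"jaw":1,"travel":[0,0,0],"roll":0.01},{"jaw":1,"travel":[0,0,0],"roll":0.02},{"jaw":1,"travel":[0,0,0],"roll":0.02}]' 60 | grep tool; python3 -c "
from rig import *;print(observe()['wrist_torque'])"; done
```

```text
tool_rot: [[-0.999, 0.033, 0.0], [0.033, 0.999, -0.0], [-0.0, -0.0, -1.0]]
[ 0.02241302 -0.06299844 -0.23223834]
tool_rot: [[-1.0, 0.013, 0.0], [0.013, 1.0, -0.0], [-0.0, -0.0, -1.0]]
[ 0.01312069 -0.04324094 -0.3093588 ]
tool_rot: [[-1.0, -0.007, 0.0], [-0.007, 1.0, -0.0], [-0.0, -0.0, -1.0]]
[-0.01794243  0.00632744 -0.39082134]
```

The resisting torque shows the lid is against its stop. I'll ease off a little and lift.

```bash
python3 -m creep '[{"jaw":1,"travel":[0,0,0],"roll":-0.02},{"jaw":1,"travel":[0,0,0],"roll":-0.03},{"jaw":1,"travel":[0,0,2],"roll":-0.03},{"jaw":1,"travel":[0,0,4],"roll":-0.03},{"jaw":1,"travel":[0,0,6],"roll":-0.03},{"jaw":1,"travel":[0,0,6],"roll":-0.03}]' 60; python3 -c "
from rig import *;print(observe()['wrist_torque'])"
```

```text
time_s: 6.35
position: [0.5707, -0.2433, 0.3491]
tool_rot: [[-1.0, 0.024, -0.0], [0.024, 1.0, 0.0], [0.0, 0.0, -1.0]]
ft_force: [-0.6, 0.0, -2.7]
grip_width: 0.0173
gripper_force: 58.7
[-0.09217982  0.01589639  0.04538685]
```

```bash
python3 -m creep '[{"jaw":1,"travel":[0,0,8],"roll":0},{"jaw":1,"travel":[0,0,20],"roll":0},{"jaw":1,"travel":[0,0,36],"roll":0},{"jaw":1,"travel":[0,0,50],"roll":0},{"jaw":1,"travel":[0,0,60],"roll":0},{"jaw":1,"travel":[0,0,60],"roll":0},{"jaw":1,"travel":[0,0,60],"roll":0}]' 60
python3 -m creep '[{"jaw":1,"travel":[1,20,0],"roll":0},{"jaw":1,"travel":[3,55,0],"roll":0},{"jaw":1,"travel":[5,95,0],"roll":0},{"jaw":1,"travel":[7,140,0],"roll":0},{"jaw":1,"travel":[9,185,0],"roll":0},{"jaw":1,"travel":[11,230,0],"roll":0},{"jaw":1,"travel":[14,275,0],"roll":0},{"jaw":1,"travel":[17,320,0],"roll":0},{"jaw":1,"travel":[20,365,0],"roll":0},{"jaw":1,"travel":[22,410,0],"roll":0},{"jaw":1,"travel":[23,445,0],"roll":0},{"jaw":1,"travel":[23,460,0],"roll":0}]' 60
```

```text
time_s: 7.05
position: [0.5706, -0.2432, 0.4091]
tool_rot: [[-1.0, 0.024, -0.0], [0.024, 1.0, 0.0], [0.0, 0.0, -1.0]]
ft_force: [0.0, 0.5, -3.4]
grip_width: 0.0172
gripper_force: 58.7
time_s: 8.25
position: [0.5927, 0.2204, 0.4083]
tool_rot: [[-1.0, 0.02, -0.002], [0.02, 1.0, 0.0], [0.002, 0.0, -1.0]]
ft_force: [-0.6, -0.8, -2.6]
grip_width: 0.0172
gripper_force: 58.9
```

```bash
python3 -m creep '[{"jaw":1,"travel":[0,0,0],"roll":0},{"jaw":1,"travel":[0,0,0],"roll":0}]' 60;python3 - <<'E'
from h import *
save('scene','s2.png',s=1.5)
E
```

```text
time_s: 8.45
position: [0.5935, 0.2164, 0.4088]
tool_rot: [[-1.0, 0.024, -0.001], [0.024, 1.0, -0.001], [0.001, -0.001, -1.0]]
ft_force: [-0.3, -0.7, -1.7]
grip_width: 0.0174
gripper_force: 58.9
```

View pics/s2.png

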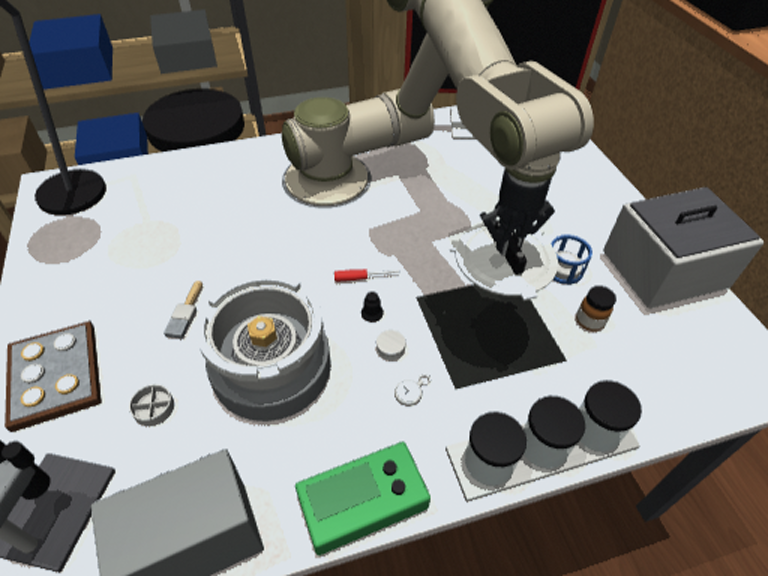

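The lid hangs level over the mat and the nut (262,330) is exposed. Contact is expected at TCP z of about 0.192, so I'll lower to just above that.

```bash
python3 -m creep '[{"jaw":1,"travel":[0,0,-15],"roll":0},{"jaw":1,"travel":[0,0,-40],"roll":0},{"jaw":1,"travel":[0,0,-75],"roll":0},{"jaw":1,"travel":[0,0,-110],"roll":0},{"jaw":1,"travel":[0,0,-145],"roll":0},{"jaw":1,"travel":[0,0,-175],"roll":0},{"jaw":1,"travel":[0,0,-195],"roll":0},{"jaw":1,"travel":[0,0,-205],"roll":0},{"jaw":1,"travel":[0,0,-210],"roll":0},{"jaw":1,"travel":[0,0,-212],"roll":0},{"jaw":1,"travel":[0,0,-212],"roll":0}]' 60
python3 -m creep '[{"jaw":1,"travel":[0,0,-1],"roll":0},{"jaw":1,"travel":[0,0,-2],"roll":0},{"jaw":1,"travel":[0,0,-3],"roll":0},{"jaw":1,"travel":[0,0,-3],"roll":0}]' 60 |grep -E "pos|ft"
```

```text
time_s: 9.6
position: [0.5939, 0.2165, 0.1981]
tool_rot: [[-1.0, 0.024, 0.001], [0.024, 1.0, 0.0], [-0.001, 0.0, -1.0]]
ft_force: [0.3, -0.1, -2.1]
grip_width: 0.017
gripper_force: 58.9
position: [0.5936, 0.2168, 0.1942]
ft_force: [-0.8, 1.3, -2.1]
```

```bash
for i in 1 2 3; do python3 -m creep '[{"jaw":1,"travel":[0,0,-0.5],"roll":0},{"jaw":1,"travel":[0,0,-1],"roll":0},{"jaw":1,"travel":[0,0,-1],"roll":0}]' 60 |grep -E "pos|ft"; done
```

```text
position: [0.5937, 0.2167, 0.1931]
ft_force: [0.1, 0.1, -2.1]
position: [0.5937, 0.2167, 0.1924]
ft_force: [-0.8, 0.2, -0.2]
position: [0.5936, 0.2167, 0.1923]
ft_force: [-3.7, -0.1, 8.3]
```

Contact is made, so I'll release and rise.

```bash
python3 -m creep '[{"jaw":1,"travel":[0,0,0.5],"roll":0},{"jaw":0,"travel":[0,0,0.5],"roll":0},{"jaw":0,"travel":[0,0,0.5],"roll":0},{"jaw":0,"travel":[0,0,0.5],"roll":0},{"jaw":0,"travel":[0,0,0.5],"roll":0},{"jaw":0,"travel":[0,0,0.5],"roll":0},{"jaw":0,"travel":[0,0,10],"roll":0},{"jaw":0,"travel":[0,0,40],"roll":0},{"jaw":0,"travel":[0,0,85],"roll":0},{"jaw":0,"travel":[0,0,130],"roll":0},{"jaw":0,"travel":[0,0,175],"roll":0},{"jaw":0,"travel":[0,0,200],"roll":0}]'
python3 -m creep '[{"jaw":0,"travel":[-30,0,0],"roll":0},{"jaw":0,"travel":[-80,0,0],"roll":0},{"jaw":0,"travel":[-130,0,0],"roll":0},{"jaw":0,"travel":[-180,0,0],"roll":0},{"jaw":0,"travel":[-200,0,0],"roll":0},{"jaw":0,"travel":[-200,0,0],"roll":0},{"jaw":0,"travel":[-200,0,0],"roll":0}]'
python3 - <<'E'
from h import *
im,d=get_image('top');np.savez('/tmp/n',im=im,d=d)
a=cv2.resize(im[135:225,290:380],(540,540),interpolation=2);b=cv2.resize(im[135:225,140:240],(250,225))
o=np.zeros((540,790,3),np.uint8);o[:,:540]=a;o[:225,540:]=b
cv2.imwrite('pics/n3.png',o[:,:,::-1])
E
```

```text
time_s: 12.1
position: [0.5931, 0.2167, 0.3964]
tool_rot: [[-1.0, 0.024, 0.006], [0.024, 1.0, 0.001], [-0.006, 0.001, -1.0]]
ft_force: [0.0, 1.0, -0.2]
grip_width: 0.0429
gripper_force: 0.0
time_s: 12.8
position: [0.394, 0.2168, 0.392]
tool_rot: [[-1.0, 0.024, 0.002], [0.024, 1.0, 0.0], [-0.002, 0.0, -1.0]]
ft_force: [1.0, 0.3, -0.1]
grip_width: 0.0429
gripper_force: 0.0
```

View pics/n3.png

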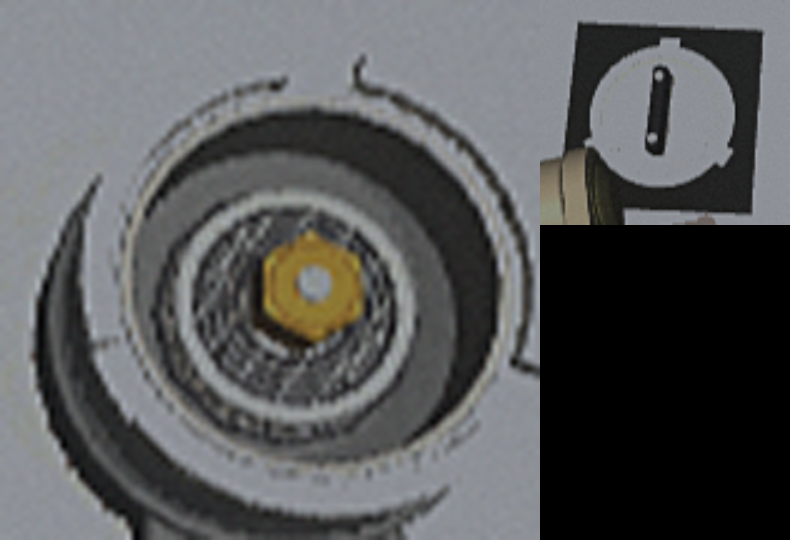

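The lid lies centred on the mat. The nut's top-face vertices are at (310,232), (362,262), (362,320), (313,342), (265,315) and (265,260).

```bash
python3 - <<'E'
from h import *
Q=lambda u,v,z:P('top',None,290+(u+.5)/6-.5,135+(v+.5)/6-.5,z)[:2]
p=np.array([Q(*a,.15) for a in [(310,232),(362,262),(362,320),(313,342),(265,315),(265,260)]])
c=p.mean(0);q=p-c;print(c,np.hypot(*q.T)*1000)
A=np.degrees(np.arctan2(q[:,1],q[:,0]));print(A, np.degrees(np.angle(np.exp(6j*np.radians(A)).sum()))/6)
print('hole',Q(314,284,.15))
im=np.load('/tmp/n.npz')['im'];h=cv2.cvtColor(im,cv2.COLOR_RGB2HSV)
m=(cv2.inRange(h,(12,110,110),(32,255,255)));m[:135]=0;m[225:]=0;m[:,:290]=0;m[:,380:]=0
v,u=np.nonzero(m);print(len(u));w=np.array([P('top',None,a,b,.15)[:2] for a,b in zip(u,v)])
hl=cv2.convexHull((w*1000).astype(np.float32))[:,0];print(hl.mean(0))
for t in range(-30,30,3):
    W=[np.ptp(hl@[np.cos(np.radians(t+k)),np.sin(np.radians(t+k))]) for k in(0,60,120)];print(t,np.round(W,1),round(sum(W),1))
E
```

```text
[ 0.56897945 -0.24277582] [27.3646226  26.94488089 26.96283283 25.79914143 26.32805926 25.78068155]
[   2.05565852  -59.69952706 -122.36646123  179.45371849  121.2301666
   59.87014585] 0.0924624479832566
hole [ 0.571101   -0.24335424]
181
[ 568.17236 -239.61845]
-30 [44.7 45.6 42.5] 132.8
-27 [43.8 45.8 43.7] 133.4
-24 [43.9 46.  44.8] 134.8
-21 [44.7 46.6 45.8] 137.1
-18 [45.3 47.  46.7] 139.0
-15 [45.8 47.2 47.4] 140.5
-12 [46.2 47.6 48. ] 141.8
-9 [46.5 48.  48.5] 143.0
-6 [46.6 48.3 48.9] 143.8
-3 [46.7 48.5 49.1] 144.2
0 [46.5 48.5 49.2] 144.2
3 [46.5 48.5 49.1] 144.0
6 [46.7 48.2 48.9] 143.9
9 [46.8 47.9 48.6] 143.3
12 [46.8 47.4 48.1] 142.3
15 [46.6 46.8 47.6] 141.0
18 [46.3 46.  47.3] 139.6
21 [46.  45.2 46.8] 137.9
24 [45.9 44.2 46.2] 136.3
27 [45.7 43.1 45.6] 134.3
```

```bash
python3 -m creep '[{"jaw":-1,"travel":[15,-40,5],"roll":0.02},{"jaw":-1,"travel":[30,-85,10],"roll":0.024},{"jaw":-1,"travel":[48,-130,10],"roll":0.024},{"jaw":-1,"travel":[66,-175,10],"roll":0.024},{"jaw":-1,"travel":[84,-220,10],"roll":0.024},{"jaw":-1,"travel":[102,-265,10],"roll":0.024},{"jaw":-1,"travel":[120,-310,10],"roll":0.024},{"jaw":-1,"travel":[138,-355,10],"roll":0.024},{"jaw":-1,"travel":[156,-400,10],"roll":0.024},{"jaw":-1,"travel":[170,-440,10],"roll":0.024},{"jaw":-1,"travel":[176.5,-460,10],"roll":0.024},{"jaw":-1,"travel":[176.5,-460,10],"roll":0.024}]'
python3 -m creep '[{"jaw":-1,"travel":[0,0,0],"roll":0},{"jaw":-1,"travel":[0,0,0],"roll":0},{"jaw":-1,"travel":[0,0,0],"roll":0}]'; python3 -c "
from rig import *;print(observe()['q'])"
```

```text
time_s: 14.05
position: [0.5711, -0.2471, 0.3995]
tool_rot: [[-1.0, 0.004, -0.001], [0.004, 1.0, 0.0], [0.001, 0.0, -1.0]]
ft_force: [-0.4, 0.8, -0.2]
grip_width: 0.0853
gripper_force: 0.0
time_s: 14.35
position: [0.5702, -0.2423, 0.4015]
tool_rot: [[-1.0, -0.001, 0.0], [-0.001, 1.0, -0.0], [-0.0, -0.0, -1.0]]
ft_force: [-0.0, -0.1, 0.4]
grip_width: 0.0857
gripper_force: 0.0
[-3.39593292e+01  2.90592884e+01  6.27413802e+01  4.09450725e-03
  8.81833942e+01 -1.24033280e+02]
```

```bash
python3 -m creep '[{"jaw":-1,"travel":[0,-0.5,-20],"roll":0},{"jaw":-1,"travel":[0,-0.5,-50],"roll":0},{"jaw":-1,"travel":[0,-0.5,-80],"roll":0},{"jaw":-1,"travel":[0,-0.5,-100],"roll":0},{"jaw":-1,"travel":[0,-0.5,-110],"roll":0},{"jaw":-1,"travel":[0,-0.5,-110],"roll":0},{"jaw":-1,"travel":[0,-0.5,-110],"roll":0}]' 20 | grep -E "pos|ft"
python3 -m creep '[{"jaw":1,"travel":[0,0,0],"roll":0},{"jaw":1,"travel":[0,0,0],"roll":0},{"jaw":1,"travel":[0,0,0],"roll":0},{"jaw":1,"travel":[0,0,0],"roll":0},{"jaw":1,"travel":[0,0,0],"roll":0},{"jaw":1,"travel":[0,0,0],"roll":0}]' 20;  python3 -c "
from rig import *;print(observe()['wrist_torque'])"
```

```text
position: [0.5704, -0.2436, 0.2924]
ft_force: [0.9, -1.0, 0.1]
time_s: 15.65
position: [0.5701, -0.2441, 0.2921]
tool_rot: [[-1.0, 0.0, 0.001], [0.0, 1.0, -0.002], [-0.001, -0.002, -1.0]]
ft_force: [-1.7, -2.3, 6.0]
grip_width: 0.0455
gripper_force: 22.1
[-0.40286932  0.20247267 -0.0349552 ]
```

Gripped on the flats at 45.5 mm. I'll turn clockwise, following the thread down.

```bash
python3 -m creep '[{"jaw":1,"travel":[0,0,0],"roll":0},{"jaw":1,"travel":[0,0,-0.1],"roll":-0.1},{"jaw":1,"travel":[0,0,-0.2],"roll":-0.2},{"jaw":1,"travel":[0,0,-0.2],"roll":-0.3},{"jaw":1,"travel":[0,0,-0.3],"roll":-0.4},{"jaw":1,"travel":[0,0,-0.4],"roll":-0.5},{"jaw":1,"travel":[0,0,-0.5],"roll":-0.6},{"jaw":1,"travel":[0,0,-0.6],"roll":-0.7},{"jaw":1,"travel":[0,0,-0.6],"roll":-0.8},{"jaw":1,"travel":[0,0,-0.7],"roll":-0.9},{"jaw":1,"travel":[0,0,-0.8],"roll":-1.0},{"jaw":1,"travel":[0,0,-0.8],"roll":-1.0}]' 60;  python3 -c "
from rig import *;print(observe()['wrist_torque'])"
python3 -m creep '[{"jaw":1,"travel":[0,0,-0.1],"roll":-0.1},{"jaw":1,"travel":[0,0,-0.2],"roll":-0.2},{"jaw":1,"travel":[0,0,-0.2],"roll":-0.3},{"jaw":1,"travel":[0,0,-0.3],"roll":-0.4},{"jaw":1,"travel":[0,0,-0.4],"roll":-0.5},{"jaw":1,"travel":[0,0,-0.5],"roll":-0.6},{"jaw":1,"travel":[0,0,-0.5],"roll":-0.6},{"jaw":1,"travel":[0,0,-0.5],"roll":-0.6}]' 60;  python3 -c "
from rig import *;print(observe()['wrist_torque'])"
```

```text
time_s: 16.85
position: [0.5701, -0.2442, 0.2915]
tool_rot: [[-0.538, 0.843, 0.001], [0.843, 0.538, -0.002], [-0.002, -0.0, -1.0]]
ft_force: [-1.9, -2.9, 7.2]
grip_width: 0.0451
gripper_force: 60.6
[-0.52755587  0.57175322 -0.06120773]
time_s: 17.65
position: [0.57, -0.2442, 0.291]
tool_rot: [[0.029, 1.0, 0.001], [1.0, -0.029, -0.002], [-0.002, 0.001, -1.0]]
ft_force: [-2.9, -3.1, 6.9]
grip_width: 0.0452
gripper_force: 60.7
[-0.45063573  0.78941914 -0.07582695]
```

```bash
for i in 1 2 3 4 5; do python3 -m creep '[{"jaw":1,"travel":[0,0,-0.1],"roll":-0.1},{"jaw":1,"travel":[0,0,-0.2],"roll":-0.2}]' 60|grep -E "tool|ft|width";  python3 -c "
from rig import *;print(observe()['wrist_torque'])"; done
```

```text
tool_rot: [[0.231, 0.973, 0.0], [0.973, -0.231, -0.002], [-0.002, 0.001, -1.0]]
ft_force: [-2.6, -3.1, 8.4]
grip_width: 0.0445
[-0.44045487  0.78938706  0.06876921]
tool_rot: [[0.42, 0.908, 0.0], [0.908, -0.42, -0.002], [-0.001, 0.001, -1.0]]
ft_force: [-2.9, -3.0, 8.6]
grip_width: 0.0453
[-0.31321347  0.86394578  0.07270331]
tool_rot: [[0.592, 0.806, 0.0], [0.806, -0.592, -0.002], [-0.001, 0.001, -1.0]]
ft_force: [-4.2, -3.0, 10.7]
grip_width: 0.0452
[-0.20864039  0.89456355  0.19030269]
tool_rot: [[0.74, 0.673, 0.0], [0.673, -0.74, -0.002], [-0.001, 0.002, -1.0]]
ft_force: [-3.8, -2.9, 10.5]
grip_width: 0.045
[-0.14651274  0.91870692  0.29250955]
tool_rot: [[0.854, 0.52, 0.006], [0.52, -0.854, -0.001], [0.004, 0.004, -1.0]]
ft_force: [4.7, 1.3, 10.0]
grip_width: 0.0452
[ 0.71862284 -0.73831229  6.51390682]
```

The nut has stopped dead, with torque jumping to 6.5 N m. I'll relieve the wind-up in small steps before releasing.

```bash
for i in 1 2; do python3 -m creep '[{"jaw":1,"travel":[0,0,0],"roll":0.015},{"jaw":1,"travel":[0,0,0],"roll":0.015}]' 60|grep -E "tool|ft|width";  python3 -c "
from rig import *;print(observe()['wrist_torque'])"; done
```

```text
tool_rot: [[0.844, 0.536, 0.005], [0.536, -0.844, -0.001], [0.004, 0.004, -1.0]]
ft_force: [6.2, 3.5, 8.6]
grip_width: 0.0453
[ 1.04288067 -1.0401401   4.05352502]
tool_rot: [[0.838, 0.546, 0.005], [0.546, -0.838, -0.001], [0.004, 0.004, -1.0]]
ft_force: [6.0, 3.8, 8.3]
grip_width: 0.0451
[ 1.20786752 -1.14003642  2.65659722]
```

```bash
python3 -m creep '[{"jaw":1,"travel":[0,0,0],"roll":0.012},{"jaw":1,"travel":[0,0,0],"roll":0.012}]' 60|grep -E "tool|ft|width";  python3 -c "
from rig import *;print(observe()['wrist_torque'])"
```

```text
tool_rot: [[0.832, 0.555, 0.006], [0.555, -0.832, -0.0], [0.005, 0.003, -1.0]]
ft_force: [6.0, 5.5, 9.1]
grip_width: 0.0452
[ 1.17195886 -1.14527635  1.63398692]
```

Torque is still positive, so the nut is held tight. Time to release and rise straight up.

```bash
python3 -m creep '[{"jaw":1,"travel":[0,0,0],"roll":0.004},{"jaw":-1,"travel":[0,0,0],"roll":0.004},{"jaw":-1,"travel":[0,0,0],"roll":0.004},{"jaw":-1,"travel":[0,0,0],"roll":0.004},{"jaw":-1,"travel":[0,0,0],"roll":0.004},{"jaw":-1,"travel":[0,0,0],"roll":0.004},{"jaw":-1,"travel":[0,0,15],"roll":0.004},{"jaw":-1,"travel":[0,0,45],"roll":0.004},{"jaw":-1,"travel":[0,0,85],"roll":0.004},{"jaw":-1,"travel":[0,0,120],"roll":0.004},{"jaw":-1,"travel":[0,0,130],"roll":0.004},{"jaw":-1,"travel":[0,0,130],"roll":0.004}]' 20
python3 -m creep '[{"jaw":-1,"travel":[-40,20,0],"roll":0},{"jaw":-1,"travel":[-80,50,0],"roll":0},{"jaw":-1,"travel":[-120,90,0],"roll":0},{"jaw":-1,"travel":[-160,130,0],"roll":0},{"jaw":-1,"travel":[-190,170,0],"roll":0},{"jaw":-1,"travel":[-190,200,0],"roll":0},{"jaw":-1,"travel":[-190,200,0],"roll":0},{"jaw":-1,"travel":[-190,200,0],"roll":0}]'
python3 - <<'E'
from h import *
save('top','t4.png',s=1.5);im=np.load('/tmp/top.npz')['im']
cv2.imwrite('pics/n4.png',cv2.resize(im[135:225,290:380],(540,540),interpolation=2)[:,:,::-1])
E
```

```text
time_s: 20.45
position: [0.57, -0.2437, 0.4202]
tool_rot: [[0.832, 0.554, 0.002], [0.554, -0.832, -0.002], [0.001, 0.003, -1.0]]
ft_force: [0.1, -0.2, -1.2]
grip_width: 0.0855
gripper_force: 0.0
time_s: 21.25
position: [0.38, -0.0434, 0.418]
tool_rot: [[0.831, 0.556, -0.002], [0.556, -0.831, 0.0], [-0.001, -0.001, -1.0]]
ft_force: [0.2, 0.2, 0.3]
grip_width: 0.0857
gripper_force: 0.0
```

View pics/n4.png

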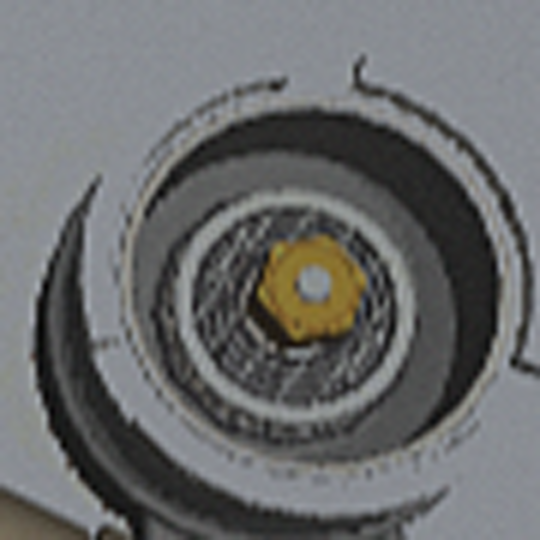

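View pics/t4.png

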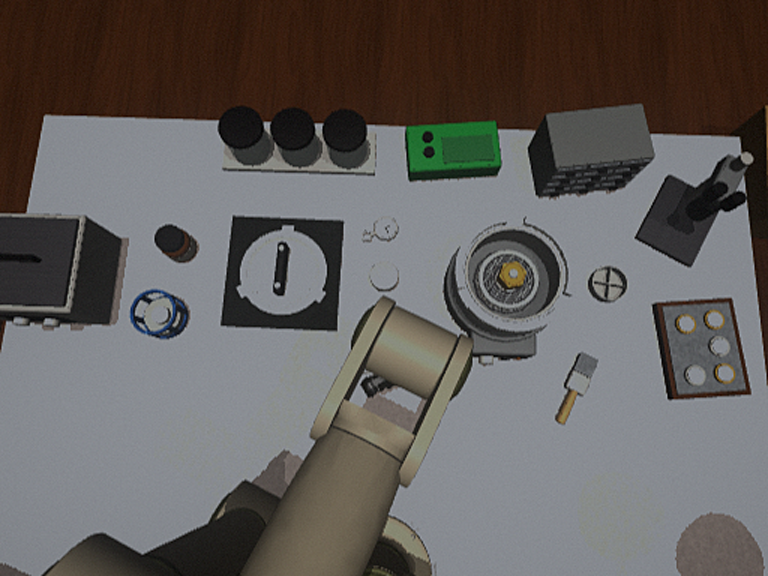

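The nut (312,288) has turned as expected, the lid (283,272) sits mid-mat, and the visible bystanders are unmoved. Handing in.

```bash
python3 -c "
from rig import *;print(close_job())"
```

```text
the job is handed in; nothing more can be done
None
```

The job is handed in at about 21 s: the lid lies flat in the middle of the mat, and the nut is screwed down to its dead stop on the basket. In the last picture the visible bystanders stand where they were, but the arm hid the loupe and screwdriver; the hand-in gave no verdict.

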